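# Lift the hot glass fish with the tongs

## Task

The finished glass fish on the black graphite plate is too hot to touch. First move the wooden shaping block that stands behind its tail out of the way and stand it upright near the middle of the cork mat; then take up the spring tongs, close their jaws on the two flanks of the fish, and lift it so that it hangs in the tongs at least 10 cm above the plate. Finish while still holding it there with the tongs, never touch the fish with the gripper, and leave the small glass dome on the plate where it is.

Things in the scene. Friction and masses are not known exactly. Their poses are not given: they have to be found in the camera images.
- fish_center (a point): Centre of the amber glass fish's body (0.09 kg), 21 mm above its underside; it stands on the plate, point 31 mm above the bench. x = tail to head, z up; the tail points roughly to the robot. Body 48 long (x), 32 wide with flat upright flanks at y = -16 and +16 mm, 30 high (z -15 to +15). Snout to x = +48, thin tail fin to x = -55, back fin to z = +26.
- block_center (a point): Centre (38 mm above the foot) of the turned dark wooden block, 0.12 kg, 76 mm tall: foot part 50 mm diameter up to z = +2 here, round stem 28 mm diameter from z = +8 to +38. z up. It stands on the plate 95 to 115 mm behind the fish's centre on the tail side, where the tongs and the hand holding them must come.
- mat_top (a point): Centre of the top of the square cork mat, 130 x 130 mm, 6 mm thick, fixed on the bench; x and y along its sides. It lies, empty, to the left or right of the plate.
- plate: Black graphite plate, 260 (x) x 200 (y) x 10 mm, fixed on the bench; origin at the centre of its underside, top at z = 10 mm.
- tongs_grip (a point): Spring tongs (0.18 kg, balanced near here) lying flat on the bench, across the plate from the mat. Point midway between the two upright wooden grip plates, half-way up, 18 mm above the bench. x = centre line from hinge to jaws (while open), y across, z up. Plates 70 long (x -35 to +35), 36 high, 8 thick, 55 mm over their outer faces when open.
- tongs_jaws (a point): Point midway between the tongs' open jaws, 115 mm ahead (x) of the grip point and level with it. Flat upright steel jaw plates 36 long (x), 30 high, 6 thick, 68 mm apart inside, 80 outside when open; the tongs end 20 mm beyond. Each 1 mm of squeeze at the grips brings the jaws 2.4 mm together; grips pressed to 50 mm leave them about 56 mm apart, to 40 mm: 32 apart and parallel.
- tongs_pin (a point): Hinge pin of the tongs (18 mm diameter, 34 tall), 80 mm behind (x) the grip point. One arm is fixed to the pin, the other swings about it; squeezed between two fingers both come in alike.
- tongs_arm (a joint): Closing angle of the tongs: 0 = open (at the start), about 0.18 rad with the jaws on the fish's flanks, at most 0.30. A spring holds them open: pressing the grips takes 10 N to start closing and about 16 N at 0.18 rad. Pressed to 50 mm over the grips they can be carried with the jaws open; a grip of 60 N or more then clamps the fish firmly.
- dome_center (a point): Centre of a small plain amber glass dome, 42 mm diameter, 30 mm tall, standing loose at the far left corner of the plate; a bystander to be left alone.
There are look-alikes about, which are no part of the job. Leave any yellow look-alike of the part that bears block_center alone. Leave any red look-alike of the part that bears tongs_grip alone.

How it is judged:
By the outcome, as a careful person would: the job done as asked, in the order asked, and still so for the second after the job is handed in, while the arm keeps its last pose, push and grip.
It also fails if it takes over 64 s, if anything falls off the work surface, if the arm or the gripper's body presses on something with over 40 N, if the wrist force passes 120 N, or if a joint passes its speed limit or range.

## Robot

A 6-joint arm with a two-finger parallel gripper is mounted at the origin on the work surface. World frame = base frame: x ahead of the robot, y to its left, z up, the work surface at z = 0. Lengths are in mm, angles in rad, forces in N, time in s.
With the tool pointing down it reaches from about 275 to 1000 mm from the base axis. Payload 8.4 kg.
Tool frame: the origin (TCP) lies midway between the tips of the shut fingers; the grasp point (between the pads) lies 19 mm behind it; z points along the fingers, y is the line along which they close (so a half turn about z gives the same grasp; the last joint's range is limited). The gripper opens to 85 mm and grips with 20 to 120 N. Pads are 22 mm wide; open, the fingers measure 114 mm over their backs; the gripper's body (76 mm by 85 mm) begins 54 mm behind the grasp point. The pads swing forward as they close: fully open they stand 13 mm farther back than shut.
Start: joints at [-1.226, 0.353, 1.633, -0, 1.155, -0.002], TCP at [212.43, -587.793, 200.281] pointing down, gripper open.
Joint ranges: [-2.63, 2.63], [-0.92, 2.1], [0.06, 2.66], [-1.3, 4.44], [0, 2.69], [-3.02, 3.02]. Speed limits (rad/s): [2.22, 2.22, 2.79, 3.14, 3.14, 3.14].

## Interface

Orientations are given as [roll, pitch, yaw] about the fixed x, y, z axes, in that order (R = Rz(yaw) Ry(pitch) Rx(roll)).
In Python, from rig import monitor, imaging, r gives the robot as it stands.
- The arm moves only by the tool drive_tool, never from a script. Its argument "plan" is a list of rows, each an object of numbers: "x", "y", "z": the shift along the tool's x, y, z in units of 50 mm (1.0 is 50 mm); "ax", "ay", "az": the turn, a rotation vector about the tool's x, y, z in units of 6 degrees (1.0 is 6 degrees); "hand": the finger opening in mm, from 0 to 85.4. In form: [{"x": .., "y": .., "z": .., "ax": .., "ay": .., "az": .., "hand": ..}, ...]. A call has 1 to 8 rows; each row is the pose to reach, as a shift and turn from the pose commanded when the call began, along the tool's axes at that moment; what a row does not reach only later rows make up. A row lasts 1/10 s, in which the tool goes at most 50 mm and 8.59 degrees, less where a joint would pass 70% of its speed; a pose out of reach is approached as far as the arm can. A call with a gripper value outside its range is refused whole. The fingers move at their own pace and stop on an object; "grip_force" is the grip in N (left out, the last holds). Time passes only in rows, so rows that repeat a pose let the fingers close. It gives the time, the measured TCP pose, the force, the opening and the grip force at its end, in the units of the state.
- monitor.sense(): the state, without advancing time (a new reading comes with each control period).
- imaging.grab_frame(name): name is "side" or "top" or "wrist"; returns the picture (384x512x3 uint8, red, green, blue); there is no depth.
- imaging.camera_info(name): a dict with "mtx" (3x3 intrinsics, pixels), "R" (3x3) and "t" (3): a world point X has camera coordinates R X + t. Camera axes: x right, y down, z forward; pixel columns grow to the right and rows downward; lengths in mm; the calibration is good to about 2 mm. A picture is of the moment at which its call begins: read the wrist's pose just before it. camera_info takes no time and is no camera call; for the wrist camera it gives the pose at the moment of the call.
- r.sign_off(): hands the job in; it is judged then, once.
The state is a dict: "clock": time; "qpos": joint angles; "qvel": joint speeds; "joint_efforts": joint torques, N m; "eef_pos": TCP position; "tcp_rot": TCP orientation; "contact_force": force on the tool from outside, world axes, zero at the start; "wrist_torque": the same for the moment, N m; "opening": opening from 0.0 (shut) to 1.0 (fully open); "grasp_force": force on a finger pad.
Only numpy, scipy, OpenCV 4.12 (cv2) and the standard library are available. Lean on these libraries where they do the work, as an engineer would, in place of code of your own. Each camera call takes 0.05 s, during which the arm holds its last target. There are 200 camera calls.

## Working session

There is one attempt and no reset: what is moved stays moved. The work goes in short steps, Python scripts to look and compute and a tool call to move; the robot and the scene stay as the last step left them, time stands still between calls to the robot, and variables do not carry over. Pictures are saved under pics/ and viewed, at most 12 in all, crops included, and the job is handed in when it is done.

Besides the shell and the picture viewer there is one more tool, called after "Request:" as a command line: name --argument value ..., lists and objects as JSON in quotes. drive_tool: Moves the arm, as the interface text tells. Its arguments: {"type":"object","properties":{"plan":{"type":"array","items":{"type":"object","properties":{"x":{"type":"number"},"y":{"type":"number"},"z":{"type":"number"},"ax":{"type":"number"},"ay":{"type":"number"},"az":{"type":"number"},"hand":{"type":"number"}}}},"grip_force":{"type":"number"}},"required":["plan"]}

```bash
mkdir -p pics; ls; cat > h.py <<'E'
import numpy as np, cv2
from rig import monitor, imaging, r
from scipy.spatial.transform import Rotation as Ro
def shot(n,f):
    im=imaging.grab_frame(n); cv2.imwrite('pics/'+f,im[:,:,::-1]); return im
def plane(c,u,v,z):
    K,R,t=(np.array(c[k]) for k in('mtx','R','t'))
    d=R.T@np.linalg.solve(K,[u,v,1.]); o=-R.T@t
    return o+d*(z-o[2])/d[2]
def proj(c,X):
    p=np.array(c['mtx'])@(np.array(c['R'])@np.array(X,float)+np.array(c['t']).ravel()); return p[:2]/p[2]
E
python3 - <<'E'
from h import *
a=shot('top','top1.png'); b=shot('side','side1.png')
cv2.imwrite('pics/both.png',cv2.resize(np.vstack([a,b])[:,:,::-1],(512,768)))
for n in('top','side'):
    c=imaging.camera_info(n); print(n,np.round(-np.array(c['R']).T@np.array(c['t']).ravel()),np.round(c['mtx'],1).tolist())
print(monitor.sense())
E
```

```text
pics
top [296.  15. 955.] [[378.0, 0.0, 261.5], [0.0, 378.0, 193.6], [0.0, 0.0, 1.0]]
side [  226. -1206.   807.] [[488.9, 0.0, 260.4], [0.0, 488.9, 191.9], [0.0, 0.0, 1.0]]
{'clock': 0.1, 'qpos': array([-1.22640934e+00,  3.53603390e-01,  1.63406311e+00, -3.36179015e-05,
        1.15520595e+00, -2.39017829e-03]), 'qvel': array([-2.48034675e-05, -1.40116495e-03, -3.15696439e-03, -3.23053322e-04,
        1.16747881e-03, -5.42365267e-04]), 'joint_efforts': array([-1.54390455e-04, -6.06355619e+01, -3.42822647e+01,  1.67596509e-04,
        4.12807727e-03,  4.11959934e-05]), 'eef_pos': array([ 212.25322677, -587.35242488,  199.62004715]), 'tcp_rot': array([-3.14031279e+00,  2.76798578e-05,  3.46790774e-01]), 'contact_force': array([-0.14812761, -0.8702613 , -0.24501081]), 'wrist_torque': array([-0.04961963, -0.01407223, -0.05043924]), 'grasp_force': 0.0, 'opening': 0.9943773079750668}
```

View pics/top1.png

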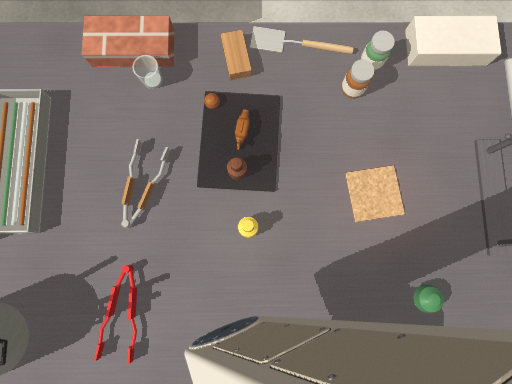

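View pics/side1.png

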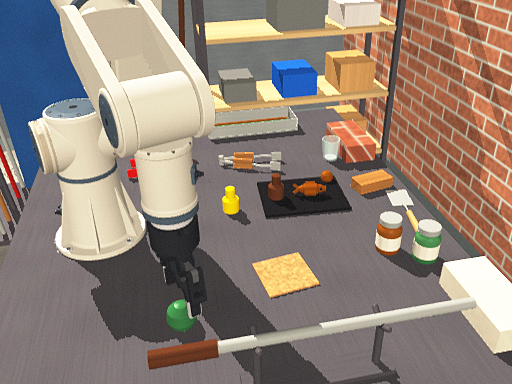

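Candidates: for the block, dark brown (237,168) against the yellow look-alike (248,227) and the green thing (428,299). For the tongs, wood and steel (140,185) against the red pair (118,310). For the fish, (242,128) against the dome (212,101). I choose brown, wood and steel, and (242,128), then check them in a crop.

```bash
python3 - <<'E'
from h import *
a=cv2.imread('pics/top1.png')
c=imaging.camera_info('top')
crop=cv2.resize(a[80:240,100:290],None,fx=4,fy=3.75*1.0,interpolation=cv2.INTER_CUBIC)
cv2.imwrite('pics/crop1.png',cv2.resize(a[85:235,105:290],None,fx=4,fy=4,interpolation=cv2.INTER_CUBIC))
hsv=cv2.cvtColor(a,cv2.COLOR_BGR2HSV)
def comps(m,name,box,zs,amin=25):
    x0,y0,x1,y1=box; k=np.zeros_like(m); k[y0:y1,x0:x1]=m[y0:y1,x0:x1]
    cs,_=cv2.findContours(k,cv2.RETR_EXTERNAL,cv2.CHAIN_APPROX_NONE)
    for q in cs:
        if cv2.contourArea(q)<amin: continue
        rc=cv2.minAreaRect(q); bp=[np.round(plane(c,*p,zs)[:2]).tolist() for p in cv2.boxPoints(rc)]
        print(name,'px',np.round(rc[0],1),'area',cv2.contourArea(q),'ctr',np.round(plane(c,*rc[0],zs)[:2],1),'box',bp)
org=cv2.inRange(hsv,(5,100,60),(20,255,255))
comps(org,'grips',(110,160,175,220),36)
comps(org,'fish/dome',(195,90,285,160),31)
comps(org,'mat',(335,155,415,230),6,500)
br=cv2.inRange(hsv,(0,60,30),(20,255,150)); comps(br,'block',(215,150,260,190),60)
st=cv2.inRange(hsv,(0,0,120),(180,60,255)); comps(st,'steel',(115,130,175,235),30,8)
bl=cv2.inRange(a,(0,0,0),(45,45,45)); comps(bl,'plate',(190,80,290,200),10,1000)
E
```

```text
grips px [145.8 195.6] area 170.5 ctr [454.6 278.4] box [[426.0, 299.0], [491.0, 275.0], [483.0, 258.0], [419.0, 282.0]]
grips px [128.  190.5] area 179.5 ctr [467.6 322.5] box [[436.0, 339.0], [504.0, 325.0], [499.0, 306.0], [431.0, 320.0]]
fish/dome px [241.4 129.1] area 347.0 ctr [625.6  44. ] box [[576.0, 71.0], [683.0, 50.0], [676.0, 17.0], [569.0, 38.0]]
fish/dome px [211.5 100.5] area 183.0 ctr [703.4 121. ] box [[724.0, 141.0], [724.0, 102.0], [683.0, 101.0], [683.0, 140.0]]
mat px [374.6 192.8] area 2376.0 ctr [ 461.5 -296.1] box [[516.0, -223.0], [540.0, -354.0], [408.0, -368.0], [386.0, -240.0]]
block px [237. 168.] area 304.5 ctr [516.4  54. ] box [[544.0, 78.0], [544.0, 30.0], [489.0, 30.0], [489.0, 78.0]]
steel px [144.5 182. ] area 4078.0 ctr [489.8 284.8] box [[625.0, 365.0], [624.0, 216.0], [360.0, 208.0], [362.0, 351.0]]
```

View pics/crop1.png

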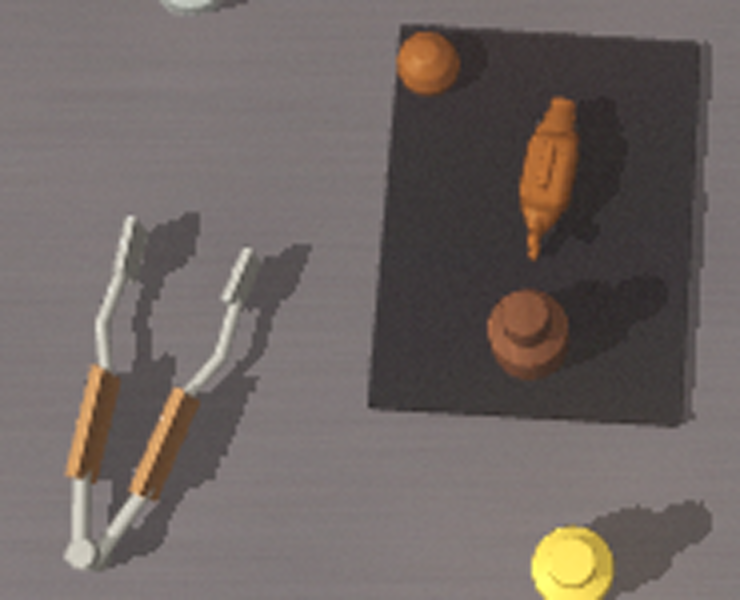

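The crop confirms the choice: brown block, foot at crop (528,335) and stem top at (530,316). The wooden tongs have their pin at (80,552), grips at (92,423) and (164,443), and jaws at (128,248) and (238,275). The fish's body is at (550,165), tail towards the robot. I'll start moving to hover over the block.

Request:
drive_tool --plan '[{"x": 10,"y": -10,"z": 0,"hand": 85},{"x": 10,"y": -10,"z": 0,"hand": 85},{"x": 10,"y": -10,"z": 0,"hand": 85},{"x": 10,"y": -10,"z": 0,"hand": 85},{"x": 10,"y": -10,"z": 0,"hand": 85},{"x": 10,"y": -10,"z": 0,"hand": 85},{"x": 10,"y": -10,"z": 0,"hand": 85},{"x": 10,"y": -10,"z": 0,"hand": 85}]'

```text
invalid input
```

```bash
cat >> h.py <<'E'
def go(x,y,z,yaw=None):
    s=monitor.sense(); R=Ro.from_euler('xyz',s['tcp_rot'])
    d=R.inv().apply(np.array([x,y,z])-s['eef_pos'])/50
    T=Ro.from_euler('xyz',[np.pi,0,s['tcp_rot'][2] if yaw is None else yaw])
    print('shift',np.round(d,3),'turn',np.round(np.degrees((R.inv()*T).as_rotvec())/6,3),'eef',np.round(s['eef_pos'],1),np.round(s['tcp_rot'],4),s['clock'])
E
python3 - <<'E'
from h import *
c=imaging.camera_info('top')
print('stem',plane(c,237.5,164,86),'foot',plane(c,237,169.5,40))
print('yellow top',plane(c,248.3,225,76))
print('pin',plane(c,125,223,34),'gripL',plane(c,128,190.7,30),'gripR',plane(c,146,195.7,30),'jawL',plane(c,137,147,30),'jawR',plane(c,164.5,153.7,30))
go(516,54,130)
E
```

```text
stem [519.69238098  51.69365037  86.        ] foot [517.47736383  54.91492939  40.        ]
yellow top [376.05446476  27.25393589  76.        ]
pin [387.91064347 326.4994037   34.        ] gripL [468.20794328 324.43726475  30.        ] gripR [455.26820187 279.72217344  30.        ] jawL [580.12681732 307.26592625  30.        ] jawR [562.16405233 237.68267444  30.        ]
shift [10.073 -9.997  1.405] turn [-0.012  0.    -0.   ] eef [ 212.3 -587.4  199.6] [-3.1403  0.      0.3468] 0.1
```

Request:
drive_tool --plan '[{"x": 0.7,"y": -0.7,"z": 0,"ax": 0,"ay": 0,"az": 0,"hand": 85},{"x": 1.4,"y": -1.4,"z": 0,"ax": 0,"ay": 0,"az": 0,"hand": 85},{"x": 2.1,"y": -2.1,"z": 0,"ax": 0,"ay": 0,"az": 0,"hand": 85},{"x": 2.8,"y": -2.8,"z": 0,"ax": 0,"ay": 0,"az": 0,"hand": 85},{"x": 3.5,"y": -3.5,"z": 0,"ax": 0,"ay": 0,"az": 0,"hand": 85},{"x": 4.2,"y": -4.2,"z": 0,"ax": 0,"ay": 0,"az": 0,"hand": 85},{"x": 4.9,"y": -4.9,"z": 0,"ax": 0,"ay": 0,"az": 0,"hand": 85},{"x": 5.6,"y": -5.6,"z": 0,"ax": 0,"ay": 0,"az": 0,"hand": 85}]'

```text
clock: 0.9
eef_pos: [380.8, -227.4, 200.2]
tcp_rot: [3.142, -0.0, 0.346]
contact_force: [0.6, -0.5, 0.5]
opening: 0.995
grasp_force: 0.0
```

```bash
python3 -c "
from h import *
go(518,53,130)"
```

```text
shift [ 4.484 -4.344  1.405] turn [ 0.    -0.001 -0.   ] eef [ 380.8 -227.4  200.2] [ 3.1416e+00 -1.0000e-04  3.4630e-01] 0.9
```

Request:
drive_tool --plan '[{"x": 4.5,"y": -4.35,"z": 1.0,"ax": 0,"ay": 0,"az": 0,"hand": 85},{"x": 4.5,"y": -4.35,"z": 1.0,"ax": 0,"ay": 0,"az": 0,"hand": 85},{"x": 4.5,"y": -4.35,"z": 1.0,"ax": 0,"ay": 0,"az": 0,"hand": 85},{"x": 4.5,"y": -4.35,"z": 1.0,"ax": 0,"ay": 0,"az": 0,"hand": 85},{"x": 4.5,"y": -4.35,"z": 1.0,"ax": 0,"ay": 0,"az": 0,"hand": 85},{"x": 4.5,"y": -4.35,"z": 1.0,"ax": 0,"ay": 0,"az": 0,"hand": 85},{"x": 4.5,"y": -4.35,"z": 1.0,"ax": 0,"ay": 0,"az": 0,"hand": 85},{"x": 4.5,"y": -4.35,"z": 1.0,"ax": 0,"ay": 0,"az": 0,"hand": 85}]'

```text
clock: 1.7
eef_pos: [518.6, 53.6, 149.5]
tcp_rot: [-3.141, 0.001, 0.35]
contact_force: [-1.1, 0.7, -0.2]
opening: 0.997
grasp_force: 0.0
```

```bash
python3 -c "
from h import *
go(518,53,56)
c=imaging.camera_info('wrist');a=shot('wrist','w1.png')
print(proj(c,[518,53,86]),proj(c,[518,53,10]),-np.array(c['R']).T@np.array(c['t']).ravel())
print(proj(c,[628,45,31]))
"
```

```text
shift [-0.013  0.009  1.87 ] turn [-0.004  0.009 -0.   ] eef [518.6  53.6 149.5] [-3.1412e+00  9.0000e-04  3.4990e-01] 1.7
[254.01991772 196.64492782] [254.54184101 178.65748272] [580.98296347  73.85195655 322.83098695]
[300.67551006  81.9151861 ]
```

View pics/w1.png

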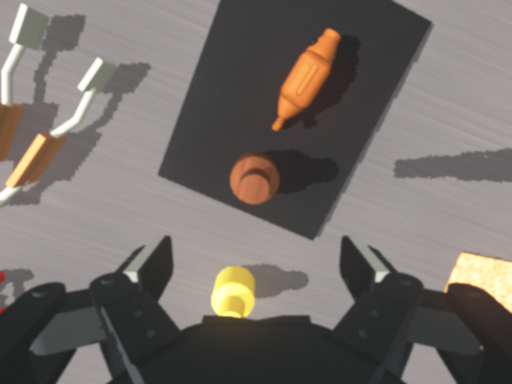

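The wrist view shows the brown block at (255,180) with its stem top near (257,187), the fish at (307,78) with its tail at (278,125), and the yellow look-alike at (234,290).

```bash
python3 - <<'E'
from h import *
c=imaging.camera_info('wrist'); a=cv2.imread('pics/w1.png')
print('stemtop',plane(c,257.5,186,86))
hsv=cv2.cvtColor(a,cv2.COLOR_BGR2HSV)
m=cv2.inRange(hsv,(3,90,50),(20,255,255)); k=np.zeros_like(m)
k[10:220,200:360]=m[10:220,200:360]
for q in cv2.findContours(k,0,1)[0]:
    if cv2.contourArea(q)<200: continue
    print(cv2.boundingRect(q))
    (x,y),_,_=rc=cv2.minAreaRect(q); print('ctr40',plane(c,x,y,40),'ctr25',plane(c,x,y,25))
    vx,vy,x0,y0=cv2.fitLine(q,2,0,.01,.01).ravel()
    for z in(31,):
        p,q2=plane(c,x0-20*vx,y0-20*vy,z),plane(c,x0+20*vx,y0+20*vy,z); d=(p-q2)*np.sign(p[0]-q2[0]); print('axis',z,plane(c,x0,y0,z),'yaw',np.arctan2(d[1],d[0]))
    bp=cv2.boxPoints(rc); print([plane(c,*p,31)[:2].round(1).tolist() for p in bp])
E
```

```text
stemtop [527.28236098  51.93437782  86.        ]
(229, 152, 51, 53)
ctr40 [523.70809719  54.24733808  40.        ] ctr25 [520.70553822  53.28287322  25.        ]
axis 31 [521.90885854  53.44346601  31.        ] yaw 0.37935540082289987
[[508.8, 89.6], [557.4, 66.5], [535.0, 17.7], [483.9, 39.9]]
(271, 28, 71, 104)
ctr40 [628.33236169  41.17750494  40.        ] ctr25 [630.8750081   39.52032402  25.        ]
axis 31 [630.88136363  40.38442062  31.        ] yaw -0.21060678990690673
[[578.3, 69.0], [682.3, 47.4], [677.9, 13.4], [571.7, 32.2]]
```

Request:
drive_tool --plan '[{"x": 0.08,"y": 0.04,"z": 0.6,"ax": 0,"ay": 0,"az": 0,"hand": 85},{"x": 0.08,"y": 0.04,"z": 1.2,"ax": 0,"ay": 0,"az": 0,"hand": 85},{"x": 0.08,"y": 0.04,"z": 1.6,"ax": 0,"ay": 0,"az": 0,"hand": 85},{"x": 0.08,"y": 0.04,"z": 1.85,"ax": 0,"ay": 0,"az": 0,"hand": 85},{"x": 0.08,"y": 0.04,"z": 1.85,"ax": 0,"ay": 0,"az": 0,"hand": 45},{"x": 0.08,"y": 0.04,"z": 1.85,"ax": 0,"ay": 0,"az": 0,"hand": 30},{"x": 0.08,"y": 0.04,"z": 1.85,"ax": 0,"ay": 0,"az": 0,"hand": 20},{"x": 0.08,"y": 0.04,"z": 1.85,"ax": 0,"ay": 0,"az": 0,"hand": 15}]' --grip_force 40

```text
clock: 2.55
eef_pos: [523.5, 51.2, 58.8]
tcp_rot: [3.141, -0.002, 0.347]
contact_force: [-0.5, -0.3, -0.2]
opening: 0.32
grasp_force: 0.0
```

Request:
drive_tool --plan '[{"x": 0,"y": 0,"z": 0,"ax": 0,"ay": 0,"az": 0,"hand": 10},{"x": 0,"y": 0,"z": 0,"ax": 0,"ay": 0,"az": 0,"hand": 10},{"x": 0,"y": 0,"z": 0,"ax": 0,"ay": 0,"az": 0,"hand": 10},{"x": 0,"y": 0,"z": 0,"ax": 0,"ay": 0,"az": 0,"hand": 10}]'

```text
clock: 2.95
eef_pos: [522.7, 51.3, 57.8]
tcp_rot: [-3.142, -0.0, 0.347]
contact_force: [-0.4, -0.1, -0.1]
opening: 0.116
grasp_force: 0.0
```

Nothing was gripped, so I'll look.

```bash
python3 -c "
from h import *
a=shot('side','s2.png');b=shot('wrist','w2.png')
cv2.imwrite('pics/c2.png',np.hstack([cv2.resize(a[150:230,230:330,::-1],(400,320)),cv2.resize(b[:,:,::-1],(400,320))]))
"
```

```text
(no output)
```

View pics/c2.png

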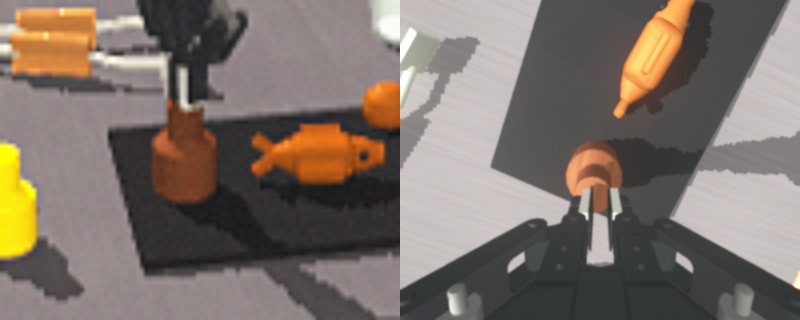

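```bash
python3 - <<'E'
from h import *
for n,f in(('side','s2.png'),('wrist','w2.png')):
    c=imaging.camera_info(n)
    p=lambda X:proj(c,X).round(1)
    print(n,'tcp',p([522.7,51.3,57.8]),'top86',p([523,53,86]),'foot',p([523,53,10]))
    a=cv2.imread('pics/'+f);hsv=cv2.cvtColor(a,cv2.COLOR_BGR2HSV)
    m=cv2.inRange(hsv,(0,90,40),(14,255,180))
    for q in cv2.findContours(m,0,1)[0]:
        if cv2.contourArea(q)>150: print(cv2.boundingRect(q),cv2.contourArea(q))
E
```

```text
side tcp [275.7 183. ] top86 [275.7 174.7] foot [275.8 196.1]
(147, 339, 72, 30) 1267.0
(466, 204, 26, 33) 188.5
(430, 184, 21, 28) 187.0
(268, 174, 16, 27) 295.5
(422, 164, 20, 26) 170.5
(447, 157, 25, 29) 254.0
(462, 154, 20, 25) 163.0
(467, 125, 17, 24) 155.0
(430, 116, 22, 23) 160.5
(443, 108, 25, 27) 237.0
(440, 59, 23, 24) 222.0
(431, 39, 23, 22) 243.0
(461, 18, 20, 22) 213.5
(405, 12, 18, 18) 175.0
(454, 0, 20, 18) 206.5
(178, 0, 8, 109) 462.5
wrist tcp [252.6 221.6] top86 [249.3 238. ] foot [251.5 200. ]
(212, 169, 73, 87) 2236.0
(273, 0, 105, 143) 423.0
```

```bash
python3 -c "
from h import *
a=cv2.imread('pics/s2.png');b=cv2.imread('pics/w2.png')
print(monitor.sense()['opening'])
cv2.imwrite('pics/c3.png',np.hstack([cv2.resize(a[155:205,255:295],(400,500)),cv2.resize(b[160:280,200:296],(400,500))]))
"
```

```text
0.1145398226785019
```

View pics/c3.png

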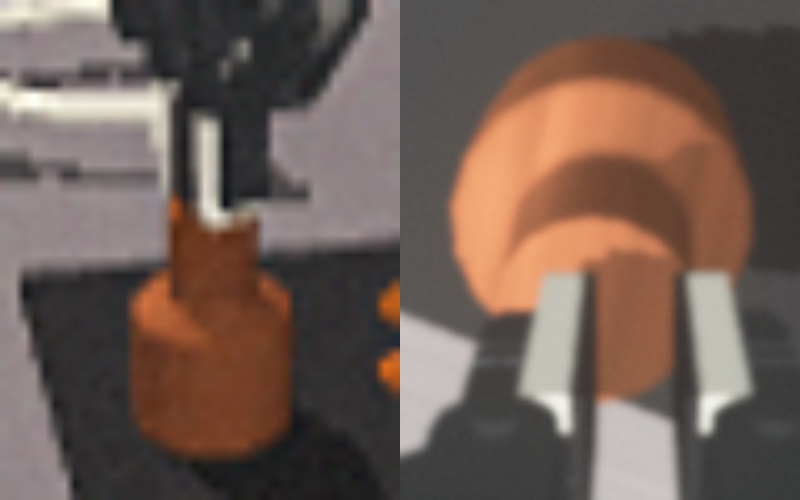

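```bash
python3 - <<'E'
from h import *
c=imaging.camera_info('wrist'); s=monitor.sense()
print(np.round(c['mtx'],1).tolist()); o=-np.array(c['R']).T@np.array(c['t']).ravel()
print('cam',o,'eef',s['eef_pos'],'axis',np.array(c['R'])[2], s['qpos'])
for z in(86,50,10):
    P=np.array([523,53,z]); d=(np.array(c['R'])@P+np.array(c['t']).ravel())[2]; print(z,'depth',d,'px/50mm',c['mtx'][0][0]*50/d,proj(c,P))
E
```

```text
[[280.3, 0.0, 256.0], [0.0, 280.3, 193.7], [0.0, 0.0, 1.0]]
cam [585.02004609  71.28109639 231.15890064] eef [522.71079321  51.24377116  57.76155592] axis [-0.24340656 -0.08707697 -0.96600768] [9.48662063e-02 3.86763476e-01 1.96228177e+00 4.21039818e-07
 7.92581185e-01 1.31873625e+00]
86 depth 156.91256217249364 px/50mm 89.30934564811434 [249.25319476 238.00855064]
50 depth 191.6888388293072 px/50mm 73.1068033860504 [250.5085545  216.35742231]
10 depth 230.3291462257667 px/50mm 60.842314058935024 [251.45879712 199.96863418]
```

Sizes, gap and both views agree. The finger tips hover at z≈86, about 28 mm behind the reported TCP and just over the stem. I'll open, go 24 mm lower and close.

Request:
drive_tool --plan '[{"x": 0,"y": 0,"z": 0,"ax": 0,"ay": 0,"az": 0,"hand": 70},{"x": 0,"y": 0,"z": 0,"ax": 0,"ay": 0,"az": 0,"hand": 70},{"x": 0,"y": 0,"z": 0,"ax": 0,"ay": 0,"az": 0,"hand": 70},{"x": 0.06,"y": -0.08,"z": 0.0,"ax": 0,"ay": 0,"az": 0,"hand": 70},{"x": 0.06,"y": -0.08,"z": 0.25,"ax": 0,"ay": 0,"az": 0,"hand": 70},{"x": 0.06,"y": -0.08,"z": 0.48,"ax": 0,"ay": 0,"az": 0,"hand": 70},{"x": 0.06,"y": -0.08,"z": 0.48,"ax": 0,"ay": 0,"az": 0,"hand": 35},{"x": 0.06,"y": -0.08,"z": 0.48,"ax": 0,"ay": 0,"az": 0,"hand": 20}]' --grip_force 40

```text
clock: 3.85
eef_pos: [523.5, 55.9, 33.0]
tcp_rot: [-3.141, 0.002, 0.347]
contact_force: [0.7, 0.2, -0.3]
opening: 0.489
grasp_force: 0.0
```

Request:
drive_tool --plan '[{"x": 0,"y": 0,"z": 0,"ax": 0,"ay": 0,"az": 0,"hand": 15},{"x": 0,"y": 0,"z": 0,"ax": 0,"ay": 0,"az": 0,"hand": 15},{"x": 0,"y": 0,"z": 0,"ax": 0,"ay": 0,"az": 0,"hand": 15},{"x": 0,"y": 0,"z": 0,"ax": 0,"ay": 0,"az": 0,"hand": 15}]'

```text
clock: 4.25
eef_pos: [524.2, 56.0, 33.9]
tcp_rot: [3.142, -0.0, 0.347]
contact_force: [-0.4, -0.7, -2.0]
opening: 0.312
grasp_force: 39.3
```

Gripped at 26.6 mm, which is the stem. Now I lift it and carry it to the mat.

Request:
drive_tool --plan '[{"x": 0,"y": 0,"z": -0.3,"ax": 0,"ay": 0,"az": 0,"hand": 15},{"x": 0,"y": 0,"z": -0.8,"ax": 0,"ay": 0,"az": 0,"hand": 15},{"x": 0,"y": 0,"z": -1.4,"ax": 0,"ay": 0,"az": 0,"hand": 15},{"x": -0.6,"y": 0.7,"z": -1.6,"ax": 0,"ay": 0,"az": 0,"hand": 15},{"x": -1.1,"y": 1.4,"z": -1.6,"ax": 0,"ay": 0,"az": 0,"hand": 15},{"x": -1.6,"y": 2.1,"z": -1.6,"ax": 0,"ay": 0,"az": 0,"hand": 15},{"x": -2.1,"y": 2.8,"z": -1.6,"ax": 0,"ay": 0,"az": 0,"hand": 15},{"x": -2.6,"y": 3.5,"z": -1.6,"ax": 0,"ay": 0,"az": 0,"hand": 15}]'

```text
clock: 5.05
eef_pos: [460.8, -154.3, 114.1]
tcp_rot: [3.141, -0.001, 0.347]
contact_force: [0.6, 0.1, -0.8]
opening: 0.311
grasp_force: 39.7
```

```bash
python3 -c "
from h import *
go(461.5,-296,31)"
```

```text
shift [-0.951  2.669  1.663] turn [ 0.004 -0.005 -0.   ] eef [ 460.8 -154.3  114.1] [ 3.1412e+00 -5.0000e-04  3.4710e-01] 5.05
```

Request:
drive_tool --plan '[{"x": -0.25,"y": 0.7,"z": 0,"ax": 0,"ay": 0,"az": 0,"hand": 15},{"x": -0.5,"y": 1.4,"z": 0,"ax": 0,"ay": 0,"az": 0,"hand": 15},{"x": -0.75,"y": 2.1,"z": 0,"ax": 0,"ay": 0,"az": 0,"hand": 15},{"x": -0.95,"y": 2.65,"z": 0.2,"ax": 0,"ay": 0,"az": 0,"hand": 15},{"x": -0.95,"y": 2.65,"z": 0.7,"ax": 0,"ay": 0,"az": 0,"hand": 15},{"x": -0.95,"y": 2.65,"z": 1.2,"ax": 0,"ay": 0,"az": 0,"hand": 15},{"x": -0.95,"y": 2.65,"z": 1.5,"ax": 0,"ay": 0,"az": 0,"hand": 15},{"x": -0.95,"y": 2.65,"z": 1.6,"ax": 0,"ay": 0,"az": 0,"hand": 15}]'

```text
clock: 5.85
eef_pos: [460.6, -293.0, 32.2]
tcp_rot: [-3.139, 0.002, 0.347]
contact_force: [0.8, 0.8, -0.5]
opening: 0.312
grasp_force: 39.8
```

Request:
drive_tool --plan '[{"x": 0,"y": 0,"z": 0.03,"ax": 0,"ay": 0,"az": 0,"hand": 15},{"x": 0,"y": 0,"z": 0.06,"ax": 0,"ay": 0,"az": 0,"hand": 15},{"x": 0,"y": 0,"z": 0.07,"ax": 0,"ay": 0,"az": 0,"hand": 15},{"x": 0,"y": 0,"z": 0.07,"ax": 0,"ay": 0,"az": 0,"hand": 15}]'

```text
clock: 6.25
eef_pos: [462.2, -293.7, 31.0]
tcp_rot: [3.141, -0.001, 0.347]
contact_force: [0.1, 0.3, -1.5]
opening: 0.315
grasp_force: 39.8
```

Request:
drive_tool --plan '[{"x": 0,"y": 0,"z": 0.02,"ax": 0,"ay": 0,"az": 0,"hand": 15},{"x": 0,"y": 0,"z": 0.03,"ax": 0,"ay": 0,"az": 0,"hand": 15},{"x": 0,"y": 0,"z": 0.03,"ax": 0,"ay": 0,"az": 0,"hand": 15}]'

```text
clock: 6.55
eef_pos: [462.3, -293.7, 29.7]
tcp_rot: [3.141, -0.001, 0.347]
contact_force: [-1.9, 1.5, 6.7]
opening: 0.316
grasp_force: 40.6
```

Request:
drive_tool --plan '[{"x": 0,"y": 0,"z": 0,"ax": 0,"ay": 0,"az": 0,"hand": 32},{"x": 0,"y": 0,"z": 0,"ax": 0,"ay": 0,"az": 0,"hand": 45},{"x": 0,"y": 0,"z": 0,"ax": 0,"ay": 0,"az": 0,"hand": 70},{"x": 0,"y": 0,"z": 0,"ax": 0,"ay": 0,"az": 0,"hand": 80},{"x": 0,"y": 0,"z": -0.3,"ax": 0,"ay": 0,"az": 0,"hand": 85},{"x": 0,"y": 0,"z": -1,"ax": 0,"ay": 0,"az": 0,"hand": 85},{"x": 0,"y": 0,"z": -2,"ax": 0,"ay": 0,"az": 0,"hand": 85},{"x": 0,"y": 0,"z": -3,"ax": 0,"ay": 0,"az": 0,"hand": 85}]'

```text
clock: 7.35
eef_pos: [461.1, -293.1, 179.9]
tcp_rot: [-3.14, 0.001, 0.347]
contact_force: [1.7, -0.6, 0.3]
opening: 0.996
grasp_force: 0.0
```

```bash
python3 -c "
from h import *
go(430,240,180,-0.30)"
```

```text
shift [ 3.039e+00 -1.024e+01  8.000e-03] turn [-0.009  0.014  6.177] eef [ 461.1 -293.1  179.9] [-3.1403e+00  1.0000e-03  3.4680e-01] 7.35
```

Request:
drive_tool --plan '[{"x": 0.28,"y": -0.95,"z": 0,"ax": 0,"ay": 0,"az": 0.8,"hand": 85},{"x": 0.56,"y": -1.9,"z": 0,"ax": 0,"ay": 0,"az": 1.6,"hand": 85},{"x": 0.84,"y": -2.85,"z": 0,"ax": 0,"ay": 0,"az": 2.4,"hand": 85},{"x": 1.12,"y": -3.8,"z": 0,"ax": 0,"ay": 0,"az": 3.2,"hand": 85},{"x": 1.4,"y": -4.75,"z": 0,"ax": 0,"ay": 0,"az": 4.0,"hand": 85},{"x": 1.68,"y": -5.7,"z": 0,"ax": 0,"ay": 0,"az": 4.8,"hand": 85},{"x": 1.96,"y": -6.65,"z": 0,"ax": 0,"ay": 0,"az": 5.6,"hand": 85},{"x": 2.24,"y": -7.6,"z": 0,"ax": 0,"ay": 0,"az": 6.2,"hand": 85}]'

```text
clock: 8.15
eef_pos: [437.5, 103.8, 179.0]
tcp_rot: [-3.141, -0.001, -0.306]
contact_force: [1.1, 0.7, -0.0]
opening: 0.992
grasp_force: 0.0
```

```bash
python3 -c "
from h import *
go(420,312,180,-0.30)"
```

```text
shift [-1.587 -3.865 -0.02 ] turn [-0.003 -0.006 -0.056] eef [437.5 103.8 179. ] [-3.1413e+00 -6.0000e-04 -3.0590e-01] 8.15
```

Request:
drive_tool --plan '[{"x": -0.36,"y": -0.88,"z": 0,"ax": 0,"ay": 0,"az": 0,"hand": 85},{"x": -0.72,"y": -1.76,"z": 0,"ax": 0,"ay": 0,"az": 0,"hand": 85},{"x": -1.08,"y": -2.64,"z": 0,"ax": 0,"ay": 0,"az": 0,"hand": 85},{"x": -1.44,"y": -3.5,"z": 0,"ax": 0,"ay": 0,"az": 0,"hand": 85},{"x": -1.6,"y": -3.85,"z": 0,"ax": 0,"ay": 0,"az": 0,"hand": 85},{"x": -1.6,"y": -3.85,"z": 0,"ax": 0,"ay": 0,"az": 0,"hand": 85},{"x": -1.6,"y": -3.85,"z": 0,"ax": 0,"ay": 0,"az": 0,"hand": 85}]'

```text
clock: 8.85
eef_pos: [418.5, 309.1, 178.4]
tcp_rot: [3.141, 0.0, -0.301]
contact_force: [-0.2, 0.5, 0.2]
opening: 0.995
grasp_force: 0.0
```

```bash
python3 -c "
from h import *
c=imaging.camera_info('wrist');a=shot('wrist','w3.png');import pickle;pickle.dump(c,open('c3.pkl','wb'))
b=shot('side','s3.png')[:,:,::-1]; t=shot('top','t3.png')[:,:,::-1]
k=np.zeros((384,288,3),np.uint8); k[:180,:280]=cv2.resize(b[240:312,240:352],(280,180)); k[190:384,:280]=cv2.resize(t[140:237,330:470],(280,194))
cv2.imwrite('pics/w3c.png',np.hstack([a[:,:,::-1],k]))
go(461,302,100)
"
```

```text
shift [ 0.84  -0.134  1.575] turn [0.005 0.001 0.   ] eef [419.  308.2 178.7] [ 3.1411e+00  1.0000e-04 -3.0370e-01] 9.0
```

View pics/w3c.png

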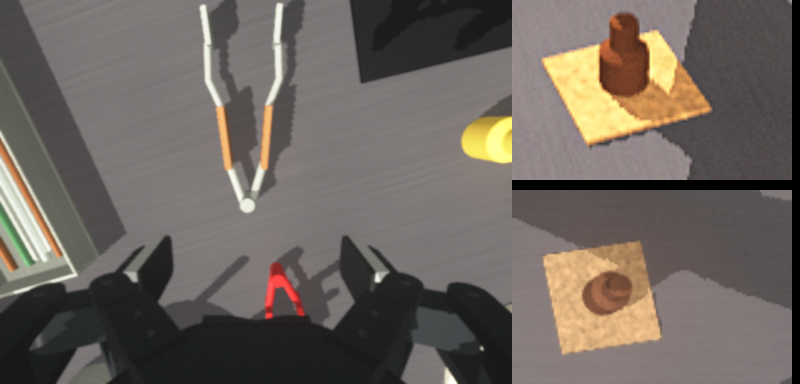

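The block stands upright near the middle of the mat. The tongs show the pin at (247.5,205), grips at (224,139) and (266.5,137), and jaws at about (207,25) and (279,24).

```bash
python3 - <<'E'
from h import *
import pickle; c=pickle.load(open('c3.pkl','rb'))
a=cv2.imread('pics/w3.png'); hsv=cv2.cvtColor(a,cv2.COLOR_BGR2HSV)
m=cv2.inRange(hsv,(5,90,60),(22,255,255)); m[:95]=0;m[180:]=0;m[:,:200]=0;m[:,290:]=0
G=[]
for q in cv2.findContours(m,0,1)[0]:
    if cv2.contourArea(q)<50: continue
    rc=cv2.minAreaRect(q); G.append(plane(c,*rc[0],36)); print('grip',rc,G[-1].round(1))
p=plane(c,247.5,205,34); L,R_=plane(c,207,25,33),plane(c,279,24,33)
print('pin',p,'jaws',L,R_,np.linalg.norm(L-R_))
g=(G[0]+G[1])/2; j=(L+R_)/2; print('gripmid',g,'jawmid',j,'sep',np.linalg.norm(G[0]-G[1]))
d=j-p; print('yaw pin-jaw',np.arctan2(d[1],d[0]),np.linalg.norm(d),'pin-grip',np.linalg.norm(g-p), 'perp yaw',np.arctan2(*( (L-R_)[[1,0]]))-np.pi/2)
go(g[0],g[1],50)
E
```

```text
grip ((225.05003356933594, 137.85000610351562), (63.922447204589844, 10.323758125305176), 81.8698959350586) [472.2 326.5  36. ]
grip ((265.9323425292969, 136.87940979003906), (9.356973648071289, 64.1949691772461), 4.39870548248291) [459.8 283.   36. ]
pin [390.1045404  326.72783023  34.        ] jaws [584.00429652 307.85881471  33.        ] [563.17798546 237.89644768  33.        ] 72.99635629377481
gripmid [466.00041542 304.73812086  36.        ] jawmid [573.59114099 272.87763119  33.        ] sep 45.281547132621526
yaw pin-jaw -0.2854672287668851 191.22807463726005 pin-grip 79.04259080851593 perp yaw -0.28932586351097944
shift [ 0.919 -0.216  2.574] turn [0.005 0.001 0.   ] eef [419.  308.2 178.7] [ 3.1411e+00  1.0000e-04 -3.0370e-01] 9.0
```

Request:
drive_tool --plan '[{"x": 0.5,"y": -0.12,"z": 0.5,"ax": 0,"ay": 0,"az": -0.14,"hand": 85},{"x": 0.92,"y": -0.22,"z": 1.1,"ax": 0,"ay": 0,"az": -0.14,"hand": 85},{"x": 0.92,"y": -0.22,"z": 1.7,"ax": 0,"ay": 0,"az": -0.14,"hand": 85},{"x": 0.92,"y": -0.22,"z": 2.2,"ax": 0,"ay": 0,"az": -0.14,"hand": 85},{"x": 0.92,"y": -0.22,"z": 2.2,"ax": 0,"ay": 0,"az": -0.14,"hand": 85},{"x": 0.92,"y": -0.22,"z": 2.2,"ax": 0,"ay": 0,"az": -0.14,"hand": 85}]'

```text
clock: 9.6
eef_pos: [466.3, 305.5, 69.2]
tcp_rot: [3.141, 0.0, -0.289]
contact_force: [0.1, 0.2, 0.2]
opening: 0.997
grasp_force: 0.0
```

```bash
python3 -c "
from h import *
c=imaging.camera_info('wrist');a=shot('wrist','w4.png')
cv2.imwrite('pics/w4.png',a[:,:,::-1])
print('grip top',proj(c,[466,304.7,36]))
go(466,304.7,-17,-0.288)
"
```

```text
grip top [254.86614061 207.98171713]
shift [-0.009  0.034  1.739] turn [-0.008 -0.008 -0.006] eef [466.8 306.1  70. ] [-3.1407e+00 -8.0000e-04 -2.8860e-01] 9.65
```

View pics/w4.png

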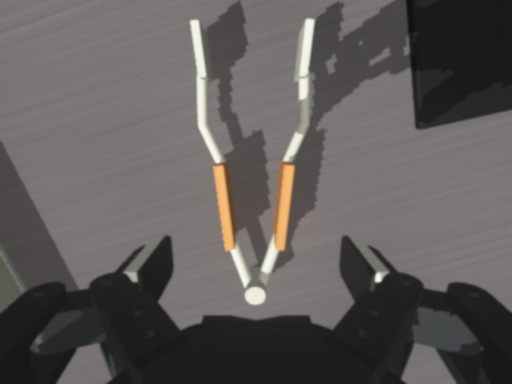

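The grips sit centred at (225,207) and (285,207), between the fingers. Now I descend.

Request:
drive_tool --plan '[{"x": 0,"y": 0.02,"z": 0.5,"ax": 0,"ay": 0,"az": 0,"hand": 85},{"x": 0,"y": 0.02,"z": 1.0,"ax": 0,"ay": 0,"az": 0,"hand": 85},{"x": 0,"y": 0.02,"z": 1.4,"ax": 0,"ay": 0,"az": 0,"hand": 85},{"x": 0,"y": 0.02,"z": 1.6,"ax": 0,"ay": 0,"az": 0,"hand": 85},{"x": 0,"y": 0.02,"z": 1.74,"ax": 0,"ay": 0,"az": 0,"hand": 85},{"x": 0,"y": 0.02,"z": 1.74,"ax": 0,"ay": 0,"az": 0,"hand": 85},{"x": 0,"y": 0.02,"z": 1.74,"ax": 0,"ay": 0,"az": 0,"hand": 70},{"x": 0,"y": 0.02,"z": 1.74,"ax": 0,"ay": 0,"az": 0,"hand": 60}]' --grip_force 60

```text
clock: 10.45
eef_pos: [466.4, 305.8, -17.3]
tcp_rot: [-3.14, -0.001, -0.288]
contact_force: [-0.1, -1.0, 0.5]
opening: 0.709
grasp_force: 0.0
```

Request:
drive_tool --plan '[{"x": 0,"y": 0,"z": 0,"ax": 0,"ay": 0,"az": 0,"hand": 49},{"x": 0,"y": 0,"z": 0,"ax": 0,"ay": 0,"az": 0,"hand": 49},{"x": 0,"y": 0,"z": 0,"ax": 0,"ay": 0,"az": 0,"hand": 49},{"x": 0,"y": 0,"z": 0,"ax": 0,"ay": 0,"az": 0,"hand": 49}]'

```text
clock: 10.85
eef_pos: [467.2, 306.4, -16.5]
tcp_rot: [-3.139, -0.002, -0.288]
contact_force: [-0.7, 1.9, 10.8]
opening: 0.579
grasp_force: 13.5
```

Request:
drive_tool --plan '[{"x": 0,"y": 0,"z": -0.1,"ax": 0,"ay": 0,"az": 0,"hand": 49},{"x": 0,"y": 0,"z": -0.3,"ax": 0,"ay": 0,"az": 0,"hand": 49},{"x": 0,"y": 0,"z": -0.8,"ax": 0,"ay": 0,"az": 0,"hand": 49},{"x": 0,"y": 0,"z": -1.4,"ax": 0,"ay": 0,"az": 0,"hand": 49},{"x": 0,"y": 0,"z": -2.0,"ax": 0,"ay": 0,"az": 0,"hand": 49},{"x": 0,"y": 0,"z": -2.0,"ax": 0,"ay": 0,"az": 0,"hand": 49}]'

```text
clock: 11.45
eef_pos: [468.1, 306.8, 86.2]
tcp_rot: [-3.137, -0.004, -0.288]
contact_force: [0.5, 0.4, -1.0]
opening: 0.576
grasp_force: 10.7
```

```bash
python3 -c "
from h import *
go(490,70,85,-0.2)
c=imaging.camera_info('side');a=shot('side','s5.png')[:,:,::-1];b=shot('wrist','w5.png')[:,:,::-1]
print(proj(c,[466,305,119]))
cv2.imwrite('pics/c5.png',np.hstack([cv2.resize(a[100:200,190:310],(480,400)),cv2.resize(b,(320,240),interpolation=cv2.INTER_AREA).repeat(1,0) if 0 else cv2.copyMakeBorder(cv2.resize(b,(320,240)),0,160,0,0,0)]))
"
```

```text
shift [1.764 4.417 0.009] turn [-0.046 -0.044 -0.839] eef [468.1 306.8  86.2] [-3.1365 -0.0043 -0.2878] 11.45
[242.09068799 133.24151777]
```

View pics/c5.png

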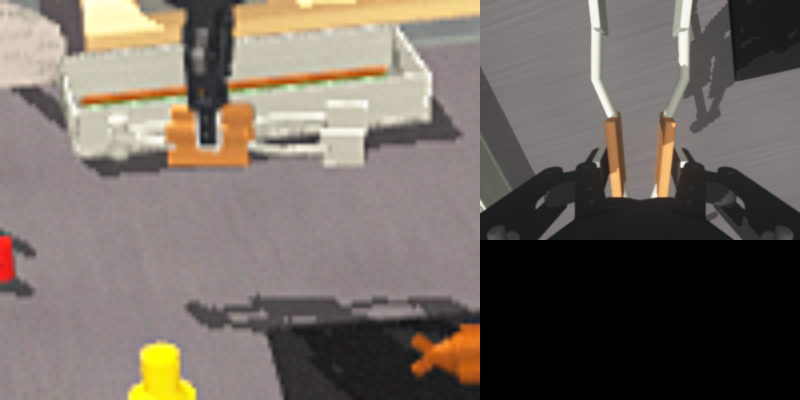

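The tongs hang level in the grip with the jaws open. I carry them to a hover behind and above the fish.

Request:
drive_tool --plan '[{"x": 0.25,"y": 0.6,"z": 0,"ax": 0,"ay": 0,"az": -0.12,"hand": 49},{"x": 0.5,"y": 1.25,"z": 0,"ax": 0,"ay": 0,"az": -0.24,"hand": 49},{"x": 0.76,"y": 1.9,"z": 0,"ax": 0,"ay": 0,"az": -0.36,"hand": 49},{"x": 1.02,"y": 2.55,"z": 0,"ax": 0,"ay": 0,"az": -0.5,"hand": 49},{"x": 1.28,"y": 3.2,"z": 0,"ax": 0,"ay": 0,"az": -0.65,"hand": 49},{"x": 1.54,"y": 3.85,"z": 0,"ax": 0,"ay": 0,"az": -0.8,"hand": 49},{"x": 1.76,"y": 4.4,"z": 0,"ax": 0,"ay": 0,"az": -0.84,"hand": 49},{"x": 1.76,"y": 4.4,"z": 0,"ax": 0,"ay": 0,"az": -0.84,"hand": 49}]'

```text
clock: 12.35
eef_pos: [486.5, 66.5, 80.5]
tcp_rot: [3.14, 0.003, -0.202]
contact_force: [-0.6, 0.4, -1.9]
opening: 0.576
grasp_force: 10.8
```

```bash
python3 - <<'E'
from h import *
import pickle
c=imaging.camera_info('wrist');a=shot('wrist','w6.png')[:,:,::-1].copy();pickle.dump(c,open('c6.pkl','wb'))
cv2.imwrite('pics/w6.png',a)
hsv=cv2.cvtColor(a,cv2.COLOR_BGR2HSV); m=cv2.inRange(hsv,(3,120,60),(22,255,255)); 
for q in cv2.findContours(m,0,1)[0]:
    if cv2.contourArea(q)<200: continue
    rc=cv2.minAreaRect(q); print(rc, plane(c,*rc[0],31).round(1), [plane(c,*p,31)[:2].round(0).tolist() for p in cv2.boxPoints(rc)])
go(518,64,-2.5,-0.2)
print(monitor.sense()['opening'])
E
```

```text
((216.94610595703125, 251.58050537109375), (129.40640258789062, 25.69037628173828), 84.52262878417969) [448.4 107.1  31. ] [[507.0, 109.0], [505.0, 88.0], [382.0, 105.0], [384.0, 129.0]]
((296.62518310546875, 248.57379150390625), (139.37472534179688, 34.70798873901367), 88.90878295898438) [437.2  38.6  31. ] [[501.0, 43.0], [496.0, 16.0], [364.0, 33.0], [369.0, 65.0]]
((246.0, 43.0), (86.0, 48.0), 90.0) [604.1  47.7  31. ] [[634.0, 58.0], [627.0, 26.0], [572.0, 36.0], [579.0, 71.0]]
shift [ 0.634 -0.051  1.661] turn [ 0.008  0.023 -0.026] eef [486.7  67.9  80.6] [ 3.1408e+00  2.4000e-03 -2.0270e-01] 12.4
0.5744704607389183
```

View pics/w6.png

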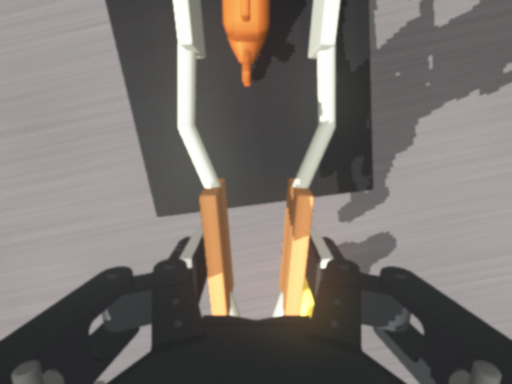

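The wrist view shows the fish's tail tip at (246,86) and its body centred on column 246, parallel to the tongs. The jaws are centred near column 256. The jaws therefore have to go about 6.5 mm left, 30 mm ahead and 83 mm down.

Request:
drive_tool --plan '[{"x": 0.2,"y": -0.13,"z": 0,"ax": 0,"ay": 0,"az": 0,"hand": 49},{"x": 0.45,"y": -0.13,"z": 0,"ax": 0,"ay": 0,"az": 0,"hand": 49},{"x": 0.6,"y": -0.13,"z": 0.1,"ax": 0,"ay": 0,"az": 0,"hand": 49},{"x": 0.6,"y": -0.13,"z": 0.4,"ax": 0,"ay": 0,"az": 0,"hand": 49},{"x": 0.6,"y": -0.13,"z": 0.7,"ax": 0,"ay": 0,"az": 0,"hand": 49},{"x": 0.6,"y": -0.13,"z": 0.9,"ax": 0,"ay": 0,"az": 0,"hand": 49},{"x": 0.6,"y": -0.13,"z": 0.9,"ax": 0,"ay": 0,"az": 0,"hand": 49},{"x": 0.6,"y": -0.13,"z": 0.9,"ax": 0,"ay": 0,"az": 0,"hand": 49}]'

```text
clock: 13.2
eef_pos: [518.6, 70.1, 36.7]
tcp_rot: [3.141, 0.0, -0.199]
contact_force: [0.0, 0.7, -1.5]
opening: 0.575
grasp_force: 10.8
```

```bash
python3 - <<'E'
from h import *
a=shot('wrist','w7.png')[:,:,::-1];b=shot('top','t7.png')[:,:,::-1]
s=monitor.sense(); ct=imaging.camera_info('top'); print(s['eef_pos'],s['tcp_rot'],s['contact_force'])
cv2.imwrite('pics/c7.png',np.hstack([cv2.resize(a[:200,130:380],(400,320)),cv2.resize(b[95:175,195:295],(400,320),interpolation=cv2.INTER_CUBIC)]))
E
```

```text
[519.02194369  70.02617494  37.29930656] [-3.14127911e+00 -8.94463943e-04 -1.99612030e-01] [ 0.7132966   0.32548726 -2.82635159]
```

View pics/c7.png

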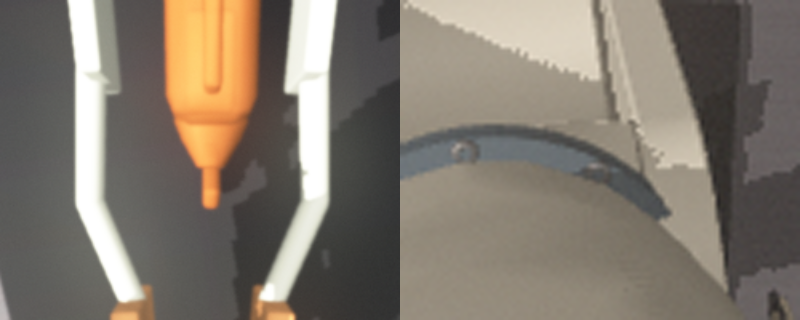

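The wrist crop shows the fish at column 211, between jaw inner faces at 118 and 285. I shift 3 mm right and descend.

Request:
drive_tool --plan '[{"x": 0,"y": 0.06,"z": 0,"ax": 0,"ay": 0,"az": 0,"hand": 49},{"x": 0,"y": 0.06,"z": 0.2,"ax": 0,"ay": 0,"az": 0,"hand": 49},{"x": 0,"y": 0.06,"z": 0.4,"ax": 0,"ay": 0,"az": 0,"hand": 49},{"x": 0,"y": 0.06,"z": 0.6,"ax": 0,"ay": 0,"az": 0,"hand": 49},{"x": 0,"y": 0.06,"z": 0.7,"ax": 0,"ay": 0,"az": 0,"hand": 49},{"x": 0,"y": 0.06,"z": 0.77,"ax": 0,"ay": 0,"az": 0,"hand": 49},{"x": 0,"y": 0.06,"z": 0.77,"ax": 0,"ay": 0,"az": 0,"hand": 49}]'

```text
clock: 14.0
eef_pos: [517.4, 66.9, -2.4]
tcp_rot: [3.141, 0.001, -0.2]
contact_force: [0.0, -0.1, -1.0]
opening: 0.576
grasp_force: 10.8
```

```bash
python3 - <<'E'
from h import *
c=imaging.camera_info('wrist');a=shot('wrist','w8.png')[:,:,::-1]
hsv=cv2.cvtColor(a,cv2.COLOR_BGR2HSV); m=cv2.inRange(hsv,(3,120,60),(22,255,255)); st=cv2.inRange(hsv,(0,0,140),(180,70,255))
for r0 in(5,20,35,50,60,70,80,90,100,110): print(r0,'fish',[x for x in np.where(m[r0,200:310])[0][[0,-1]]+200] if m[r0,200:310].any() else None,'steel',(np.where(np.diff(st[r0,150:360].astype(int)))[0]+150).tolist())
print(proj(c,[630-24*.98,42+24*.2,31]),proj(c,[630,42,31]))
print(monitor.sense()['eef_pos'],monitor.sense()['contact_force'])
E
```

```text
5 fish [np.int64(217), np.int64(294)] steel [171, 200, 313, 340]
20 fish [np.int64(217), np.int64(294)] steel [173, 201, 311, 338]
35 fish [np.int64(218), np.int64(293)] steel [175, 203, 309, 336]
50 fish [np.int64(222), np.int64(289)] steel [175, 204, 307, 335]
60 fish [np.int64(226), np.int64(285)] steel [175, 196, 315, 335]
70 fish [np.int64(229), np.int64(282)] steel [175, 196, 315, 336]
80 fish [np.int64(233), np.int64(277)] steel [175, 196, 315, 335]
90 fish [np.int64(239), np.int64(272)] steel [175, 196, 315, 335]
100 fish [np.int64(247), np.int64(263)] steel [175, 196, 316, 335]
110 fish [np.int64(248), np.int64(263)] steel [175, 195, 317, 335]
[256.23220567  63.17002421] [256.30227343   3.51524008]
[517.72188225  66.88428018  -1.98120188] [-0.39729019 -0.84513073 -1.88244619]
```

The fish is centred sideways (217–294 between 204 and 307), but the jaws sit about 12 mm too far back. I advance 12 mm, then squeeze.

Request:
drive_tool --plan '[{"x": 0.12,"y": 0,"z": 0,"ax": 0,"ay": 0,"az": 0,"hand": 49},{"x": 0.24,"y": 0,"z": 0,"ax": 0,"ay": 0,"az": 0,"hand": 49},{"x": 0.24,"y": 0,"z": 0,"ax": 0,"ay": 0,"az": 0,"hand": 46},{"x": 0.24,"y": 0,"z": 0,"ax": 0,"ay": 0,"az": 0,"hand": 43},{"x": 0.24,"y": 0,"z": 0,"ax": 0,"ay": 0,"az": 0,"hand": 40},{"x": 0.24,"y": 0,"z": 0,"ax": 0,"ay": 0,"az": 0,"hand": 36},{"x": 0.24,"y": 0,"z": 0,"ax": 0,"ay": 0,"az": 0,"hand": 32},{"x": 0.24,"y": 0,"z": 0,"ax": 0,"ay": 0,"az": 0,"hand": 25}]' --grip_force 80

```text
clock: 14.85
eef_pos: [529.4, 64.5, -1.6]
tcp_rot: [3.142, 0.0, -0.2]
contact_force: [-1.4, 0.2, 0.9]
opening: 0.446
grasp_force: 81.0
```

Request:
drive_tool --plan '[{"x": 0,"y": 0,"z": 0,"ax": 0,"ay": 0,"az": 0,"hand": 25},{"x": 0,"y": 0,"z": 0,"ax": 0,"ay": 0,"az": 0,"hand": 25},{"x": 0,"y": 0,"z": 0,"ax": 0,"ay": 0,"az": 0,"hand": 25},{"x": 0,"y": 0,"z": 0,"ax": 0,"ay": 0,"az": 0,"hand": 25}]'

```text
clock: 15.25
eef_pos: [529.4, 64.5, -1.7]
tcp_rot: [3.142, 0.0, -0.2]
contact_force: [-2.4, -0.2, 2.0]
opening: 0.447
grasp_force: 81.0
```

It stopped at about 39 mm and 81 N, which fits jaws on the flanks. Now I lift.

Request:
drive_tool --plan '[{"x": 0,"y": 0,"z": -0.1,"ax": 0,"ay": 0,"az": 0,"hand": 25},{"x": 0,"y": 0,"z": -0.3,"ax": 0,"ay": 0,"az": 0,"hand": 25},{"x": 0,"y": 0,"z": -0.7,"ax": 0,"ay": 0,"az": 0,"hand": 25},{"x": 0,"y": 0,"z": -1.2,"ax": 0,"ay": 0,"az": 0,"hand": 25},{"x": 0,"y": 0,"z": -1.7,"ax": 0,"ay": 0,"az": 0,"hand": 25},{"x": 0,"y": 0,"z": -2.2,"ax": 0,"ay": 0,"az": 0,"hand": 25},{"x": 0,"y": 0,"z": -2.6,"ax": 0,"ay": 0,"az": 0,"hand": 25},{"x": 0,"y": 0,"z": -2.9,"ax": 0,"ay": 0,"az": 0,"hand": 25}]'

```text
clock: 16.05
eef_pos: [530.2, 64.5, 145.6]
tcp_rot: [-3.141, -0.002, -0.2]
contact_force: [-0.4, 0.4, -3.9]
opening: 0.448
grasp_force: 80.7
```

Request:
drive_tool --plan '[{"x": 0,"y": 0,"z": -0.2,"ax": 0,"ay": 0,"az": 0,"hand": 25},{"x": 0,"y": 0,"z": -0.3,"ax": 0,"ay": 0,"az": 0,"hand": 25},{"x": 0,"y": 0,"z": -0.3,"ax": 0,"ay": 0,"az": 0,"hand": 25},{"x": 0,"y": 0,"z": -0.3,"ax": 0,"ay": 0,"az": 0,"hand": 25},{"x": 0,"y": 0,"z": -0.3,"ax": 0,"ay": 0,"az": 0,"hand": 25}]'

```text
clock: 16.55
eef_pos: [529.1, 64.4, 157.5]
tcp_rot: [3.141, 0.001, -0.2]
contact_force: [0.4, 0.4, -2.8]
opening: 0.449
grasp_force: 80.7
```

```bash
python3 - <<'E'
from h import *
a=shot('wrist','w9.png')[:,:,::-1];b=shot('side','s9.png')[:,:,::-1]
cv2.imwrite('pics/c9.png',np.hstack([cv2.resize(b[90:330,180:400],(440,480)),cv2.copyMakeBorder(cv2.resize(a,(360,270)),0,210,0,0,0)]))
E
```

```text
(no output)
```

View pics/c9.png

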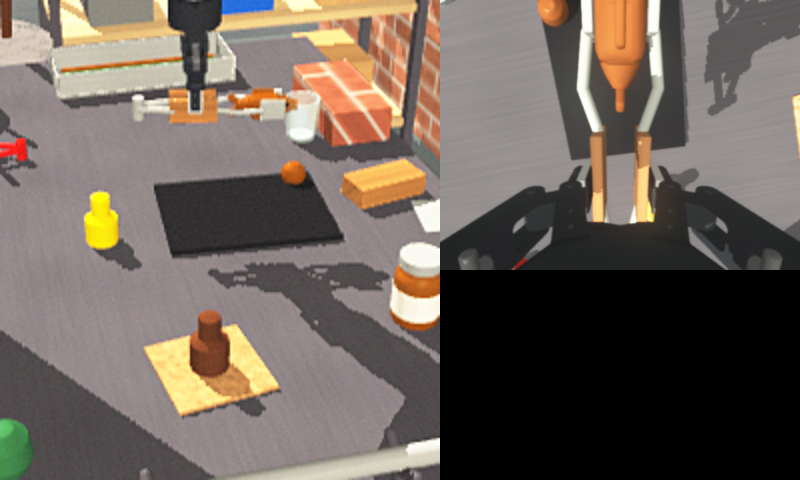

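The fish hangs level in the tongs about 16 cm up, the block stands on the mat, and the dome is still on the plate. I'm handing in.

```bash
python3 -c "
from h import *
print(r.sign_off())"
```

```text
the job is handed in; nothing more can be done
None
```

The job is handed in: the wooden block stands upright near the middle of the cork mat, the fish hangs clamped in the tongs about 16 cm above the plate, and the dome is still in place on the plate.

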